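# Tip the cap tray so that all blue caps slide to its pick-up end

### The arm

A 6-joint arm with a two-finger parallel gripper is mounted at the origin on the work surface. World frame = base frame: x ahead of the robot, y to its left, z up, the work surface at z = 0. Lengths are in m, angles in degrees, forces in N, time in s.
With the tool pointing down it reaches from about 0.325 to 0.85 m from the base axis. Payload 15.5 kg.
Tool frame: the origin (TCP) lies midway between the tips of the shut fingers; the grasp point (between the pads) lies 19 mm behind it; y points along the fingers, x is the direction in which the jaws open and shut, and the axes are right-handed (so a half turn about y gives the same grasp; the last joint's range is limited). The gripper opens to 91 mm and grips with 3 to 60 N. Pads are 32 mm wide; open, the fingers measure 118 mm over their backs; the gripper's body (76 mm by 178 mm) begins 60 mm behind the grasp point.
Start: joints at [-69.758, 28.281, 77.091, -0, 74.628, -5.472], TCP at [0.271, -0.563, 0.214] pointing down, gripper open.
Joint ranges: [-166.48, 166.48], [-47.26, 123.95], [12.59, 153.08], [-70.14, 250.14], [6.76, 159.57], [-176.63, 176.63]. Speed limits (degrees/s): [108.29, 108.29, 147.25, 172.46, 172.46, 172.46].

### API

Orientations are given as a 3x3 rotation matrix whose columns are the frame's x, y, z axes.
In Python, from bench import ctrl gives the robot as it stands. The module is installed in compiled form; this text tells all that it offers. Calls block until the motion is done:
- ctrl.goto(position, orientation): joint-space move of the TCP to a pose.
- ctrl.move_l(position, vel=0.15, ori=None, contact_N=None): straight line of the TCP; ori=None keeps the orientation; vel is the mean speed in m/s. With contact_N (N) it stops when the force on the tool has changed by that much, and returns True; else False.
- ctrl.movej(angles): joint-space move.
- ctrl.command_gripper(opening): opening from 0.0 (shut) to 1.0 (fully open); the grip force is fixed at half the most; returns when the fingers have stopped.
- ctrl.sleep(seconds).
- ctrl.ik(position, orientation): joint angles nearest the present ones, or None.
- ctrl.read_camera(name): name is "scene" or "top"; returns the picture (384x512x3 uint8, blue, green, red); there is no depth.
- ctrl.camera_params(name): a dict with "fx", "fy", "cx", "cy" (pixels), "D" ([k1, k2, p1, p2, k3] as OpenCV has them; the pictures are not rectified), "pose" (4x4, takes a point from camera to world coordinates). Camera axes: x right, y up, looking along -z (the intrinsics and any distortion apply to the point x, -y, -z); pixel columns grow to the right and rows downward; lengths in m; the calibration is good to about 2 mm. A picture is of the moment at which its call begins. camera_params takes no time and is no camera call.
A pose or a line that the arm cannot do raises ctrl.MotionError and nothing moves.
- ctrl.sign_off(): hands the job in, once; it reports no verdict.
Readings, each from a call of its own:
- ctrl.current_t(): time.
- ctrl.current_q(): joint angles.
- ctrl.current_dq(): joint speeds.
- ctrl.current_effort(): joint torques, N m.
- ctrl.current_tool_pos(): TCP position.
- ctrl.current_eef_rot(): TCP orientation.
- ctrl.current_contact_force(): force on the tool from outside, world axes, zero at the start.
- ctrl.current_wrist_torque(): the same for the moment, N m.
- ctrl.current_grip_width(): opening from 0.0 (shut) to 1.0 (fully open).
Only numpy, scipy, OpenCV 4.12 (cv2) and the standard library are available. Lean on these libraries where they do the work, as an engineer would, in place of code of your own. Each camera call takes 0.05 s, during which the arm holds its last target. There are 200 camera calls.

### The job

Stand the stray blue screw cap from the bench in the blue half of the white tipping tray, with the two that are there already (do not touch those two), and let go of it with the tray level. Then push the orange tab slowly down until the tray rests on its hidden stop and keep it pressed there with about 12 N (more than 22 N on the tray bends the hinge) for a second or two, so that all three caps slide to the grey end. Let the tray come back up to level slowly, never springing back, and leave the caps there; the red cap, the crucible and the beaker on the bench stay where they are.

Things in the scene. Friction and masses are not known exactly. Their poses are not given: they have to be found in the camera images.
- cap_stray: the stray blue screw cap, a plain upright cylinder 30 mm in diameter and 26 mm tall, about 25 g, standing on the bench to the left of the tray; origin at the centre of its underside
- cap_a: blue screw cap of the same shape, already standing in the blue half of the tray, near its far (left) end wall; origin at the centre of its underside
- cap_b: the other blue screw cap already in the tray, same shape; origin at the centre of its underside
- tray (a joint): tilt in rad: 0 = level (a spring holds it there), grows as the tab end goes down about the origin of pan. The spring takes about 2 to 4 N on the tab all the way. The stop is felt somewhere between 0.29 and 0.44 rad, different every time and not measured: there the force on the tab rises steeply (10 N or more within about two millimetres)
- tray_tab (a point): centre of the top of the orange tab, where to push down: 159 mm from the hinge axis along -y of the tray, 24 mm above the tray's underside. The tab is 70 mm wide (x), sticks out 40 mm from the end wall and is 5 mm thick; its top is flush with the rim. Axes as the tray's
- tray_load (a point): point on the tray floor, on the centre line, 30 mm into the blue half: a free place to stand the stray cap. The blue half begins 30 mm from here towards the tab and ends at the wall 105 mm the other way; the two other caps stand near that wall, at least 55 mm from here along the tray (centres). Axes as the tray's
- tray_end (a point): point on the tray floor at the middle of the inner face of the end wall on the tab side. The grey end reaches 90 mm from this wall; a cap is home when its centre is over the grey, measured along y (which points from here to the blue half). Axes as the tray's
- cap_red: a red screw cap of the same shape (30 mm across, 26 mm tall) standing on the bench; origin at the centre of its underside. Not wanted: leave it
- crucible: small white ceramic crucible, 32 mm across at its rim, 28 mm tall, on the bench; origin at the centre of its underside. Leave it
- beaker: glass beaker, 70 mm across, 85 mm tall, at the right front; origin at the centre of its underside. Leave it
- pan: white open tray, 118 x 278 mm, floor 4 mm, walls 4 mm thick and 20 mm high inside. Origin on the hinge axis, under the tray's middle; x across it (the hinge), +y along it to the blue loading half (robot's left), -y to the grey end and orange tab, z up. Level: underside 87 mm above the bench, floor 91, rim 111. Slick floor: caps start to slide at a tilt of about 0.16 to 0.24 rad
- stand: grey base plate, 170 x 320 x 12 mm, screwed to the bench under the tray, with two hinge posts 67 to 75 mm either side of the middle, as high as the tray's floor; origin at the centre of its underside, axes as the level tray's. A heavy steel block with a round top stands loose on it under the tab half: it is the stop that ends the tilt. Leave it there
Things that resemble listed ones, but are neither listed nor needed, are in the scene too. Leave any black look-alike of the cap_b alone.

How it is judged (in metres and radians):
On the way, in this order (a step that is already met when the one before it is completed fails the run):
1. the stray cap stands in the blue half of the level tray, let go (y of cap_stray in the frame of pan between 0 and 0.135 m and x of cap_stray in the frame of pan between -0.055 and 0.055 m and z of cap_stray in the frame of tray_load between -0.005 and 0.008 m and angle between cap_stray's own z axis and vertical below 0.15 rad and contact force between the fingers and cap_stray below 0.1 N and value of joint tray below 0.04 rad), for 0.3 s.
2. the tray is tipped (over 0.25 rad) and kept pressed on its stop with more than 8 N for half a second (value of joint tray above 0.25 rad and contact force between the fingers and pan above 8 N), for 0.5 s.
At the end, for the whole second after the job is handed in: the tray is level again (tilt under 0.04 rad) and all three blue caps lie at rest on its floor with their centres within 90 mm of the end wall on the tab side (value of joint tray below 0.04 rad and y of cap_a in the frame of tray_end between 0 and 0.09 m and x of cap_a in the frame of tray_end between -0.055 and 0.055 m and z of cap_a in the frame of tray_end between -0.005 and 0.02 m and linear speed of each of cap_a, cap_b, cap_stray below 0.02 m/s and y of cap_b in the frame of tray_end between 0 and 0.09 m and x of cap_b in the frame of tray_end between -0.055 and 0.055 m and z of cap_b in the frame of tray_end between -0.005 and 0.02 m and y of cap_stray in the frame of tray_end between 0 and 0.09 m and x of cap_stray in the frame of tray_end between -0.055 and 0.055 m and z of cap_stray in the frame of tray_end between -0.005 and 0.02 m); the robot touches nothing.
It fails at once if the robot presses on the tray with more than 22 N (contact force between any of the fingers, the arm and pan above 22 N).
It fails at once if the tray springs back (faster than 1.5 rad/s towards level) (velocity of joint tray below -1.5 rad/s).
It fails at once if the two caps that were in the tray are touched by the robot (contact force between any of the fingers, the arm and cap_a above 0.5 N or contact force between any of the fingers, the arm and cap_b above 0.5 N).
It fails at once if the red cap, the crucible or the beaker is shifted by more than 25 mm (distance of any of cap_red, crucible, beaker from where it was at the start of the episode above 0.025 m).
It also fails if it takes over 72 s, if anything falls off the work surface, if the arm or the gripper's body presses on something with over 40 N, if the wrist force passes 120 N, or if a joint passes its speed limit or range.

## Working session

There is one attempt and no reset: what is moved stays moved. The work goes in short steps, each a Python script; the robot and the scene stay as the last script left them, time stands still between calls to the robot, and variables do not carry over. Pictures are saved under pics/ and viewed, about 8 in all and at most 12, crops included, and the job is handed in when it is done.

```bash
mkdir -p pics; python3 - <<'E'
from bench import ctrl
import cv2,numpy as np
np.set_printoptions(precision=4,suppress=True)
for n in("scene","top"):
    cv2.imwrite(f"pics/{n}0.png",ctrl.read_camera(n)); print(n,ctrl.camera_params(n))
print(ctrl.current_eef_rot(),ctrl.current_t())
E
```

```text
scene {'fx': 438.4166357314606, 'fy': 438.4166357314606, 'cx': 260.34201117294884, 'cy': 191.1606972533481, 'D': array([-0.0911,  0.    ,  0.    ,  0.    ,  0.    ]), 'pose': array([[ 0.5669, -0.6236,  0.5383,  1.3371],
       [ 0.8238,  0.4259, -0.3742, -0.5366],
       [ 0.0041,  0.6556,  0.7551,  1.151 ],
       [ 0.    ,  0.    ,  0.    ,  1.    ]])}
top {'fx': 377.3124283571006, 'fy': 377.3124283571006, 'cx': 254.6569126072246, 'cy': 193.86514385638557, 'D': array([-0.015,  0.   ,  0.   ,  0.   ,  0.   ]), 'pose': array([[ 0.0142,  0.9941, -0.1073,  0.4816],
       [-0.9999,  0.0134, -0.0088, -0.0457],
       [-0.0073,  0.1074,  0.9942,  1.0375],
       [ 0.    ,  0.    ,  0.    ,  1.    ]])}
[[ 0.4339 -0.0004  0.901 ]
 [-0.901   0.001   0.4339]
 [-0.0011 -1.      0.0001]] 0.1
```

View pics/top0.png

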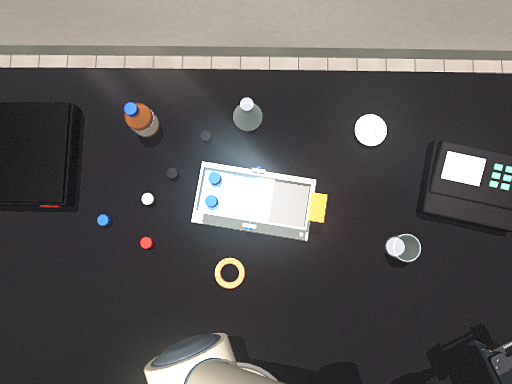

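View pics/scene0.png

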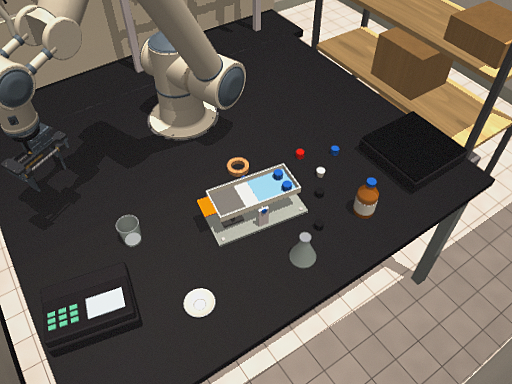

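Top view (pics/top0): blue candidates are a lone cap on the bench at (103,220), two caps in the tray at (214,179) and (211,202), and the brown bottle's lid at (131,109). Of similar shape are the red cap (146,243), white crucible (147,199) and black caps (171,173) and (205,135). The stray is the (103,220) one: it stands on the bench, left of the tray. The scene view agrees, with it at (335,150).

```bash
cat > h.py <<'E'
from bench import ctrl
import cv2,numpy as np
np.set_printoptions(precision=4,suppress=True)
def ray(n,uv):
    p=ctrl.camera_params(n);K=np.array([[p["fx"],0,p["cx"]],[0,p["fy"],p["cy"]],[0,0,1]])
    u=cv2.undistortPoints(np.array([[uv]],float),K,p["D"])[0,0]
    return p["pose"][:3,3],p["pose"][:3,:3]@np.array([u[0],-u[1],-1])
def onz(n,uv,z):
    o,d=ray(n,uv);return o+d*(z-o[2])/d[2]
def cross(uv1,uv2):
    o1,d1=ray("top",uv1);o2,d2=ray("scene",uv2)
    t=np.linalg.lstsq(np.c_[d1,-d2],o2-o1,rcond=None)[0]
    a,b=o1+t[0]*d1,o2+t[1]*d2
    return (a+b)/2,np.linalg.norm(a-b)
def blobs(img,lo,hi,mn=15):
    m=cv2.inRange(cv2.cvtColor(img,cv2.COLOR_BGR2HSV),lo,hi)
    n,l,s,c=cv2.connectedComponentsWithStats(m)
    return [(c[i],s[i]) for i in range(1,n) if s[i,4]>=mn],m,l
E
python3 - <<'E'
from h import *
T=cv2.imread("pics/top0.png");S=cv2.imread("pics/scene0.png")
for n,I in(("top",T),("scene",S)):
    for nm,lo,hi in(("blue",(98,150,70),(120,255,255)),("red",(0,180,90),(6,255,255)),("tab",(15,170,150) if n=="top" else (10,170,120),(32,255,255))):
        for c,s in blobs(I,lo,hi)[0]:
            print(n,nm,c,s, onz(n,c,.018 if nm!="tab" else .111), onz(n,c,.109))
a=cv2.resize(T[150:260,85:340],None,fx=3,fy=3,interpolation=cv2.INTER_CUBIC)
b=cv2.resize(S[130:250,190:350],(765,574),interpolation=cv2.INTER_CUBIC)
cv2.imwrite("pics/c1.png",a);cv2.imwrite("pics/c2.png",b)
E
```

```text
top blue [129.4133 108.8533] [124 102  14  14  75] [0.8263 0.3174 0.018 ] [0.7956 0.285  0.109 ]
top blue [103.3279 219.5246] [ 97 214  15  12 122] [0.5162 0.3729 0.018 ] [0.5131 0.3355 0.109 ]
top red [ 48.6571 205.5714] [ 40 205  20   2  35] [0.5519 0.5257 0.018 ] [0.5457 0.4747 0.109 ]
scene blue [334.52   149.8133] [331 145   9  11  75] [0.5171 0.3705 0.018 ] [0.583  0.2977 0.109 ]
scene blue [277.8553 173.8158] [274 169   9  11  76] [0.4973 0.1223 0.018 ] [0.5648 0.0694 0.109 ]
scene blue [371.0471 181.5882] [366 177  11  10  85] [0.7121 0.3714 0.018 ] [0.7623 0.2985 0.109 ]
scene blue [286.5405 185.027 ] [282 181  10  10  74] [0.5574 0.1158 0.018 ] [0.62   0.0634 0.109 ]
scene red [299.5694 153.4167] [296 149   8  10  72] [0.4588 0.2499 0.018 ] [0.5293 0.1868 0.109 ]
scene tab [368.3593 194.0519] [358 186  21  16 231] [0.7972 0.2525 0.111 ] [0.7962 0.254  0.109 ]
scene tab [205.8983 206.1314] [197 197  20  20 236] [ 0.5518 -0.1929  0.111 ] [ 0.5503 -0.1922  0.109 ]
```

View pics/c1.png

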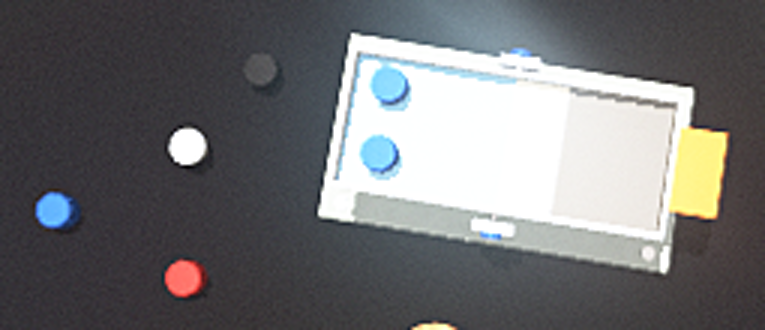

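View pics/c2.png

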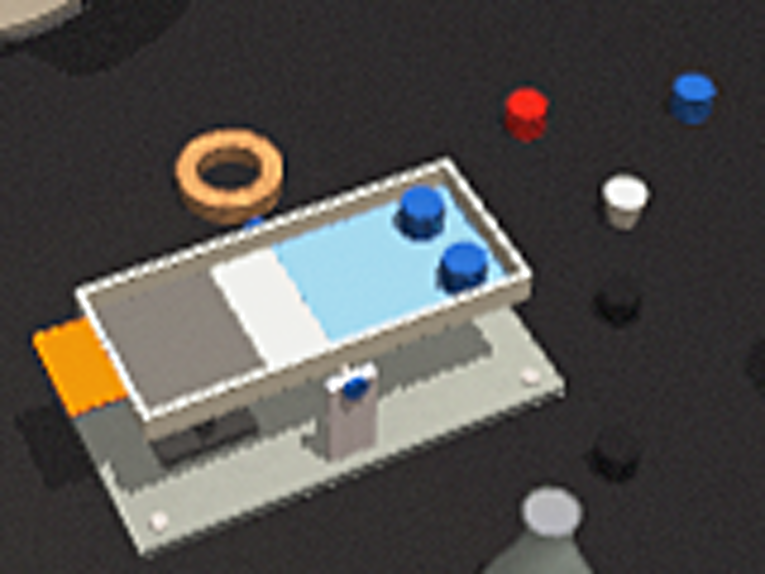

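The close crop confirms the choice: the stray is at c1 (55,210) and c2 (693,97), upright, a plain blue cap. Both other blue caps stand at the tray's left end. The rim corners in c2 are (448,160), (530,272), (150,418) and (78,292).

```bash
python3 - <<'E'
from h import *
T=cv2.imread("pics/top0.png");S=cv2.imread("pics/scene0.png")
cor=np.array([(448,160),(530,272),(150,418),(78,292)])/4.782+(190,130)-0.4
W=np.array([onz("scene",c,.111) for c in cor]);print(W, [np.linalg.norm(W[i]-W[i-1]) for i in range(4)])
L=np.array([(-59,139),(59,139),(59,-139),(-59,-139)])/1e3
c=W[:,:2].mean(0); H=L.T@(W[:,:2]-c);a=np.arctan2(H[0,1]-H[1,0],H[0,0]+H[1,1])
R=np.array([[np.cos(a),-np.sin(a)],[np.sin(a),np.cos(a)]])
print("scene centre",c,"yaw",np.degrees(a),"res",W[:,:2]-c-L@R.T)
# top-view far corners + tab
for p in[(352,35),(692,90)]: print("top far corner",onz("top",np.array(p)/3+(85,150)-.33,.111))
print("predict",c+R@[.059,.139],c+R@[.059,-.139])
b,_,_=blobs(T,(15,90,150),(32,255,255),60)
for k,s in b: print("top orange",k,s,onz("top",k,.111))
print("tab predict",c+R@[0,-.159])
for k in blobs(S,(98,150,70),(120,255,255))[0]:
    print("cap in tray frame (body centre z .104)",R.T@(onz("scene",k[0],.105)[:2]-c))
E
```

```text
[[ 0.5367  0.1121  0.111 ]
 [ 0.6513  0.095   0.111 ]
 [ 0.6136 -0.1765  0.111 ]
 [ 0.4974 -0.1615  0.111 ]] [np.float64(0.27642288038642643), np.float64(0.11583757754053628), np.float64(0.2741222552847729), np.float64(0.11720257667833073)]
scene centre [ 0.5747 -0.0327] yaw -8.017439436274646 res [[ 0.001  -0.0011]
 [-0.0013 -0.0017]
 [-0.0002  0.0021]
 [ 0.0004  0.0006]]
top far corner [0.6616 0.0952 0.111 ]
top far corner [ 0.619  -0.1873  0.111 ]
predict [0.6526 0.0967] [ 0.6138 -0.1786]
top orange [317.4799 207.2009] [308 192  20  31 448] [ 0.5507 -0.1924  0.111 ]
tab predict [ 0.5526 -0.1902]
cap in tray frame (body centre z .104) [-0.0412  0.3311]
cap in tray frame (body centre z .104) [-0.0274  0.1016]
cap in tray frame (body centre z .104) [0.1369 0.357 ]
cap in tray frame (body centre z .104) [0.0284 0.1034]
```

Both views agree to a few mm: the stray is at (0.516, 0.371), and the tray centre is at (0.575, -0.033) with yaw -8°. Next I pick the stray with the jaws across the tray's x direction.

```bash
cat >> h.py <<'E'
C=np.array([.5747,-.0327]);A=np.radians(-8.0)
R2=np.array([[np.cos(A),-np.sin(A)],[np.sin(A),np.cos(A)]])
x=np.array([np.cos(A),np.sin(A),0]);y=np.array([0,0,-1.])
ORI=np.c_[x,y,np.cross(x,y)]
def tray(px,py,z): return np.r_[C+R2@[px,py],z]
E
python3 - <<'E'
from h import *
s=np.array([.5165,.372])
print(ctrl.ik(np.r_[s,.15],ORI), ctrl.ik(tray(0,-.162,.14),ORI))
ctrl.goto(np.r_[s,.15],ORI); print(ctrl.current_t(),ctrl.current_q())
cv2.imwrite("pics/t1.png",ctrl.read_camera("top"))
ctrl.command_gripper(.65)
print(ctrl.move_l(np.r_[s,.005],vel=.1,contact_N=8))
ctrl.command_gripper(0); print("w",ctrl.current_grip_width(),ctrl.current_tool_pos(),ctrl.current_t())
ctrl.move_l(np.r_[s,.20],vel=.2); print(ctrl.current_grip_width(),ctrl.current_t())
I=ctrl.read_camera("scene")
ctrl.goto(tray(0,.03,.20),ORI);print(ctrl.current_t(),ctrl.current_tool_pos())
J=ctrl.read_camera("scene")
cv2.imwrite("pics/g.png",np.hstack([cv2.resize(k,(400,300)) for k in(I,J)]))
E
```

```text
[30.3899 32.8035 79.6115 -0.     67.585  38.3899] [-25.1259  29.6966  87.8595  -0.      62.4439 -17.1259]
3.4833 [30.3324 32.8014 79.6074 -0.0073 67.5841 38.3874]
False
w 0.32168238382588993 [0.5165 0.372  0.0051] 6.3583
0.3204028497810772 7.4833
8.95 [ 0.579  -0.002   0.1999]
```

View pics/g.png

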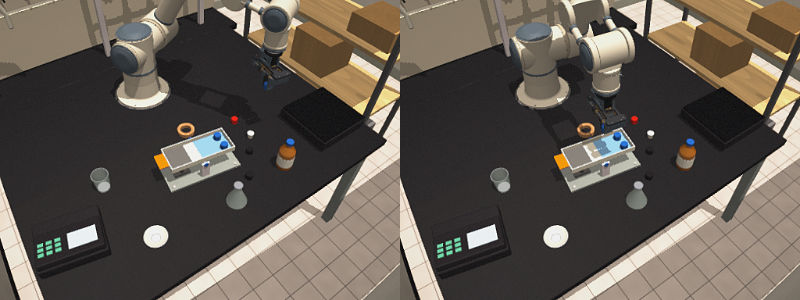

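The cap is held (29 mm opening) and, in both views, nothing else moved. Now place it.

```bash
python3 - <<'E'
from h import *
ctrl.move_l(tray(0,.03,.125),vel=.15)
print(ctrl.move_l(tray(0,.03,.0965),vel=.03,contact_N=2),ctrl.current_tool_pos(),ctrl.current_contact_force())
ctrl.command_gripper(.55); ctrl.sleep(.1)
ctrl.move_l(tray(0,.03,.19),vel=.1); print(ctrl.current_t())
ctrl.goto(tray(0,-.163,.19),ORI); ctrl.command_gripper(0)
ctrl.sleep(.3);print(ctrl.current_t(),ctrl.current_contact_force())
S=ctrl.read_camera("scene");T=ctrl.read_camera("top")
a=cv2.resize(S[130:250,190:350],(800,600),interpolation=cv2.INTER_CUBIC);cv2.imwrite("pics/p.png",a)
for k in blobs(S,(98,150,70),(120,255,255))[0]: print(k[0],k[1],R2.T@(onz("scene",k[0],.105)[:2]-C))
E
```

```text
False [ 0.579  -0.003   0.0967] [ 0.3486 -0.0588  0.342 ]
12.45
14.3917 [-0.8813  0.0383  0.653 ]
[277.9067 173.76  ] [274 169   9  11  75] [-0.0274  0.1019]
[371.0116 181.6395] [366 177  11  10  86] [0.1372 0.3567]
[261.8824 186.6   ] [258 181   9  12  85] [-0.0005  0.0296]
[286.6    184.9867] [282 181  10  10  75] [0.0284 0.1036]
```

View pics/p.png

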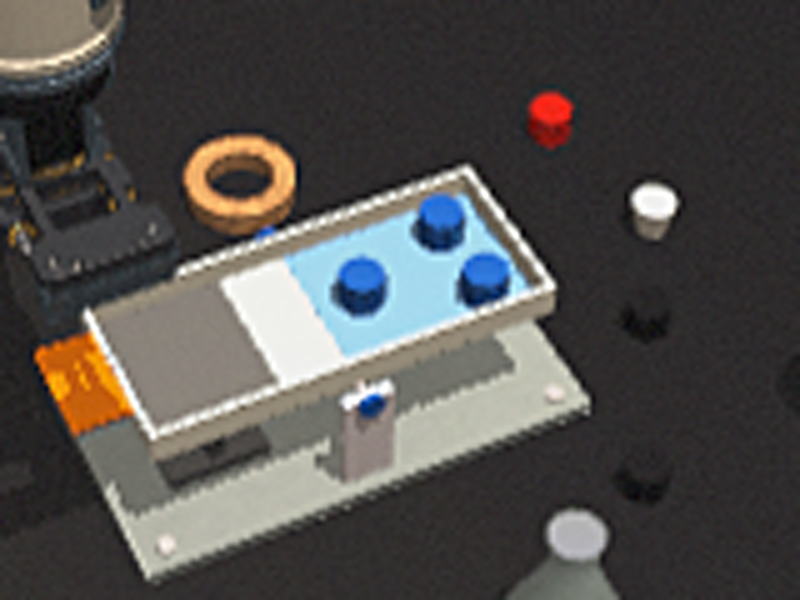

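The stray stands at crop (360,285), at (0, 0.030) in the tray frame, with the tray level and the other two caps where they were. Now press the tab.

```bash
python3 - <<'E'
from h import *
P=lambda z: tray(0,-.163,z)
ctrl.move_l(P(.125),vel=.1); ctrl.sleep(.3)
def F():
    v=[]
    for _ in range(4): v.append(ctrl.current_contact_force()[2]); ctrl.sleep(.015)
    return np.mean(v)
f0=F(); t0=ctrl.current_t(); print("base",f0,t0)
hit=ctrl.move_l(P(.078),vel=.02,contact_N=8); z=ctrl.current_tool_pos()[2]
f=F()-f0; print("bulk",hit,z,f,ctrl.current_t())
log=[]
if not hit:
    while f<11 and z>.035 and ctrl.current_t()<45:
        z-=.0007 if f<5.5 else .0003
        ctrl.move_l(P(z),vel=.02); f=F()-f0; log.append((z,f,ctrl.current_t()))
for l in log[::8]+log[-8:]: print(np.array(l))
for i in range(5):
    ctrl.sleep(.3); print("hold",F()-f0,ctrl.current_tool_pos(),ctrl.current_t())
S=ctrl.read_camera("scene")
cv2.imwrite("pics/h.png",cv2.resize(S[130:250,190:350],(800,600),interpolation=cv2.INTER_CUBIC))
E
```

```text
base 0.1818278066385674 15.6583
bulk False 0.07799895437382318 1.8721881199082222 18.225
[ 0.0773  1.8152 18.5417]
[ 0.0717  2.3456 21.075 ]
[ 0.0661  2.6086 23.6083]
[ 0.0613 13.3118 26.1417]
[ 0.0654  2.5383 23.925 ]
[ 0.0647  2.2834 24.2417]
[ 0.064   2.1491 24.5583]
[ 0.0633  2.519  24.875 ]
[ 0.0626  2.3867 25.1917]
[ 0.0619  7.7895 25.5083]
[ 0.0616 10.3581 25.825 ]
[ 0.0613 13.3118 26.1417]
hold 13.476036190374382 [ 0.5522 -0.194   0.0618] 26.5083
hold 13.642283971711569 [ 0.5521 -0.1941  0.0618] 26.875
hold 13.423072248177156 [ 0.5521 -0.1941  0.0619] 27.2417
hold 13.223511156500814 [ 0.5522 -0.194   0.0619] 27.6083
hold 13.669126309598793 [ 0.5522 -0.194   0.0619] 27.975
```

View pics/h.png

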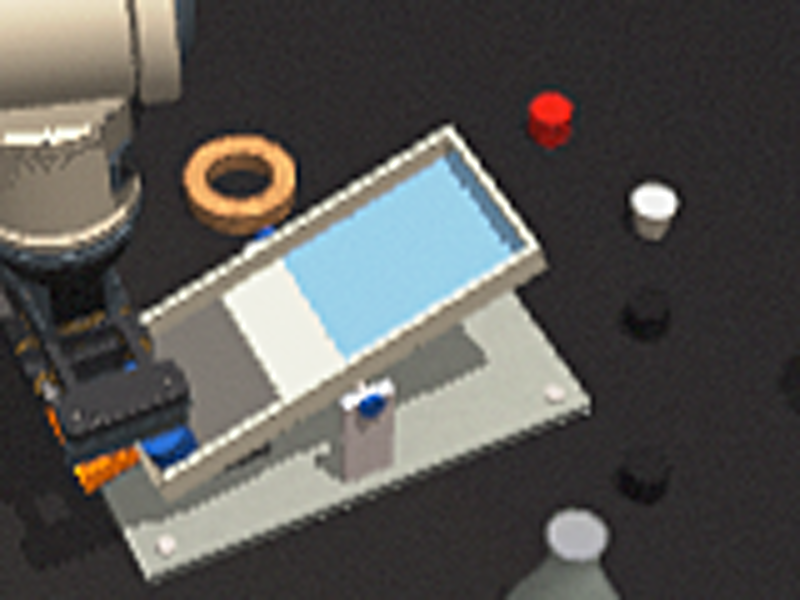

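The tray rests on its stop at about 13.4 N, and the caps have slid to the grey end: one shows at (165,445) and the blue half is empty. Now let it up slowly.

```bash
python3 - <<'E'
from h import *
P=lambda z: tray(0,-.163,z)
ctrl.move_l(P(.066),vel=.006)
ctrl.move_l(P(.125),vel=.02); print(ctrl.current_t(),ctrl.current_contact_force())
ctrl.move_l(P(.22),vel=.1)
ctrl.goto(np.array([.30,-.45,.25]),ORI); ctrl.sleep(.5)
S=ctrl.read_camera("scene"); print(ctrl.current_t())
cv2.imwrite("pics/e.png",cv2.resize(S[130:250,180:340],(800,600),interpolation=cv2.INTER_CUBIC))
for k in blobs(S,(98,150,70),(120,255,255))[0]:
    q=R2.T@(onz("scene",k[0],.105)[:2]-C); print(k[0],k[1],q,"from end wall",q[1]+.135)
E
```

```text
32.0583 [0.4185 0.451  0.0681]
35.0583
[371.0706 181.6118] [366 177  11  10  85] [0.1372 0.3569] from end wall 0.49193841752347167
[218.0282 201.507 ] [209 190  18  25 213] [-0.0056 -0.1198] from end wall 0.01518691191911109
```

View pics/e.png

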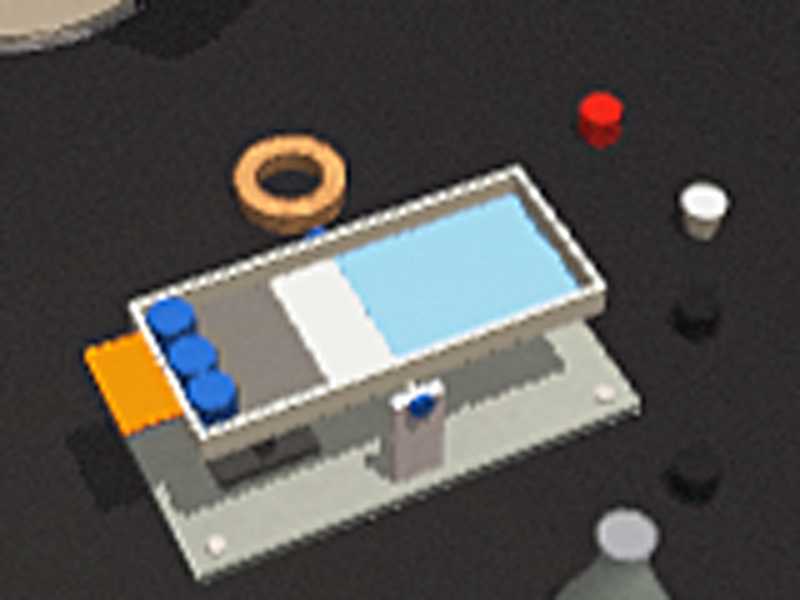

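The tray is level, and the three caps stand upright in a row against the end wall at (171,320), (193,357) and (212,393). Handing in.

```bash
python3 -c "
from bench import ctrl
ctrl.sign_off()"
```

```text
the job is handed in; nothing more can be done
```

I handed the job in at about 35 s on the robot's clock. The stray blue cap went into the blue half and was let go with the tray level. I then pressed the tab onto its stop and held it about 2 s at 13.2–13.7 N, slightly over the 12 N asked, then let it up at about 20 mm/s.

- **End state:** in the last picture the tray is level. All three blue caps stand in a row against the end wall, about 15 mm from it by their joint centroid. The arm is clear.
- **Other items:** the red cap and crucible look unmoved. The beaker lay outside the last crop, so I did not check its final position, but the arm only passed over it with the gripper at 0.2 m or higher.
- **Not measured:** I judged the tilt at the stop from the press depth, roughly 0.33 rad. I did not measure the tray's return speed.
- **Checks:** none failed. The only disagreement was in finding the tray: its far rim corners came out up to 10 mm apart between the two camera views. I used the scene view, and the tab position agreed to about 2 mm.

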